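Open the game-pieces jar and slide it between the dice trays

TASK

Get the table ready for game night: lift the wooden lid off the white jar by its knob and set it down, without dropping it, knob up in the middle of the round cork mat. Then slide the open jar along the table top, keeping it standing on the table, until it stands centred between the two dice trays and in line with them. Leave the trays, books, mug and plant where they are.

Things in the scene. Friction and masses are not known exactly. Their poses are not given: they have to be found in the camera images.
- jar: White ceramic open round jar, straight walls, outer diameter 100 mm (too wide to grasp), height 58 mm, wall 5 mm; filled with wooden game pieces up to 16 mm (visible tops to 28 mm) above its underside, empty above that. About 0.5 kg. Origin at the centre of its underside, z up. At the start the lid lies loose on it.
- lid: Loose wooden lid: disc of diameter 110 mm, 8 mm thick, with a plug of diameter 80 mm and depth 6 mm below it that sits loosely in the jar's mouth (90 mm wide), and a knob on top. Origin at the centre of the plug's underside, z up: the disc spans z 6 to 14 mm, the knob z 14 to 46 mm. On the jar its origin is 52 mm above the jar's. About 0.15 kg.
- lid_knob (a point): Centre of the lid's knob, 37 mm above the lid's origin: round mushroom knob, neck diameter 22 mm (z 14 to 26 mm in the lid's frame), head diameter 30 mm (z 33 to 42 mm).
- cork_mat: Round cork mat, diameter 140 mm, 6 mm thick, fixed to the table, on the left or the right of the jar as the robot sees it. Origin at the centre of its underside.
- tray_left: Dark wooden open dice tray, 90 mm along its x, 100 mm along its y, 28 mm high, two white dice in it; the left (+y) one of two like trays. Origin at the centre of its underside. The other tray stands 280 mm away along its -y axis and is parallel, so the place for the jar's centre is at y = -140 mm, x = 0 in this tray's frame.
- tray_right: The right-hand dice tray, of the same size. Origin at the centre of its underside.
- books: Bystander: two paperback books lying in a stack, 150 mm (x) by 110 mm (y), 40 mm high. Origin at the centre of the underside.
- mug: Bystander: blue mug, diameter 80 mm, height 90 mm, handle to its +y. Origin at the centre of the underside.
- plant: Bystander: small plant in a white pot, diameter 80 mm, pot height 70 mm, leaves to 130 mm. Origin at the centre of the underside.

How it is judged:
By the outcome, as a careful person would: the job done as asked, in the order asked, and still so for the second after the job is handed in, with the robot touching nothing.
It also fails if it takes over 64 s, if anything falls off the work surface, if the arm or the gripper's body presses on something with over 40 N, if the wrist force passes 120 N, or if a joint passes its speed limit or range.

ROBOT

A 7-joint arm with a two-finger parallel gripper is mounted at the origin on the work surface. World frame = base frame: x ahead of the robot, y to its left, z up, the work surface at z = 0. Lengths are in m, angles in rad, forces in N, time in s.
With the tool pointing down it reaches from about 0.425 to 1.025 m from the base axis. Payload 9.4 kg.
Tool frame: the origin (TCP) lies midway between the tips of the shut fingers; the grasp point (between the pads) lies 19 mm behind it; z points along the fingers, y is the line along which they close (so a half turn about z gives the same grasp; the last joint's range is limited). The gripper opens to 85 mm and grips with 20 to 120 N. Pads are 22 mm wide; open, the fingers measure 114 mm over their backs; the gripper's body (76 mm by 85 mm) begins 54 mm behind the grasp point. The pads swing forward as they close: fully open they stand 13 mm farther back than shut.
Start: joints at [-1.382, 0.599, -0.003, 1.599, 0.002, 0.943, -0.08], TCP at [0.19, 0.7, 0.231] pointing down, gripper open.
Joint ranges: [-2.57, 2.57], [-0.35, 1.97], [-1.29, 1.29], [0.11, 2.56], [-1.05, 4.19], [0.11, 1.86], [-2.63, 2.63]. Speed limits (rad/s): [2.22, 2.22, 3.01, 3.01, 3.14, 3.14, 3.14].

INTERFACE

Orientations are given as a rotation vector (axis times angle).
In Python, from bench import r, move_gripper, kinematics, state, viewer, ticket gives the robot as it stands. Calls block until the motion is done:
- r.goto(position, orientation): joint-space move of the TCP to a pose.
- r.move_straight(position, attitude=None, velocity=0.15, max_force=None): straight line of the TCP; attitude=None keeps the orientation; velocity is the mean speed in m/s. With max_force (N) it stops when the force on the tool has changed by that much, and returns True; else False.
- r.move_joints(angles): joint-space move.
- move_gripper(opening): finger opening in m; the grip force is fixed at half the most; returns when the fingers have stopped.
- r.sleep(seconds).
- kinematics.ik(position, orientation): joint angles nearest the present ones, or None.
- state(): the state.
- viewer.capture(name): name is "scene" or "top" or "wrist"; returns the picture (400x640x3 uint8, red, green, blue); there is no depth.
- viewer.camera_params(name): a dict with "fovy" (degrees; the focal length in pixels is half the picture's height over the tangent of half this angle, whatever the lens; pixels are square), "cx", "cy" (the principal point, pixels), "view" (4x4, takes a point from world to camera coordinates). Camera axes: x right, y down, z forward; pixel columns grow to the right and rows downward; lengths in m; the calibration is good to about 2 mm. A picture is of the moment at which its call begins: read the wrist's pose just before it. camera_params takes no time and is no camera call; for the wrist camera it gives the pose at the moment of the call.
A pose or a line that the arm cannot do raises r.IKError and nothing moves.
- ticket.finish_job(): hands the job in; it is judged then, once.
The state is a dict: "time": time; "q": joint angles; "joint_velocities": joint speeds; "tau": joint torques, N m; "eef_pos": TCP position; "tool_rot": TCP orientation; "ft_force": force on the tool from outside, world axes, zero at the start; "torque": the same for the moment, N m; "gripper_width": finger opening in m; "grasp_force": force on a finger pad.
Only numpy, scipy, OpenCV 4.12 (cv2) and the standard library are available. Lean on these libraries where they do the work, as an engineer would, in place of code of your own. Each camera call takes 0.05 s, during which the arm holds its last target. There are 200 camera calls.

## Working session

There is one attempt and no reset: what is moved stays moved. The work goes in short steps, each a Python script; the robot and the scene stay as the last script left them, time stands still between calls to the robot, and variables do not carry over. Pictures are saved under pics/ and viewed, at most 10 in all, crops included, and the job is handed in when it is done.

```bash
ls; mkdir -p pics
python3 - <<'E'
from bench import r, state, viewer
import cv2, numpy as np
for n in ("top","scene"):
    im=viewer.capture(n); cv2.imwrite(f"pics/{n}0.png",im[:,:,::-1])
    p=viewer.camera_params(n); print(n,p["fovy"],p["cx"],p["cy"]); print(np.round(p["view"],4).tolist())
s=state(); print(s["time"],s["eef_pos"],s["tool_rot"],s["gripper_width"])
E
```

```text
pics
top 51.844298488123634 318.53401622029617 198.05969991038805
[[-0.0651, -0.9979, 0.0048, 0.038], [-0.9769, 0.0628, -0.2041, 0.5799], [0.2034, -0.018, -0.9789, 1.1216], [0.0, 0.0, 0.0, 1.0]]
scene 55.588683698237375 317.2176134276825 200.5414010908838
[[-0.102, 0.9948, -0.0024, 0.0605], [0.8742, 0.0885, -0.4774, -0.4583], [-0.4747, -0.0508, -0.8787, 1.3311], [0.0, 0.0, 0.0, 1.0]]
0.1 [0.19036903 0.69912255 0.2304902 ] [-4.16266340e-01 -3.11384699e+00  2.21783933e-03] 0.08570023157177815
```

View pics/top0.png

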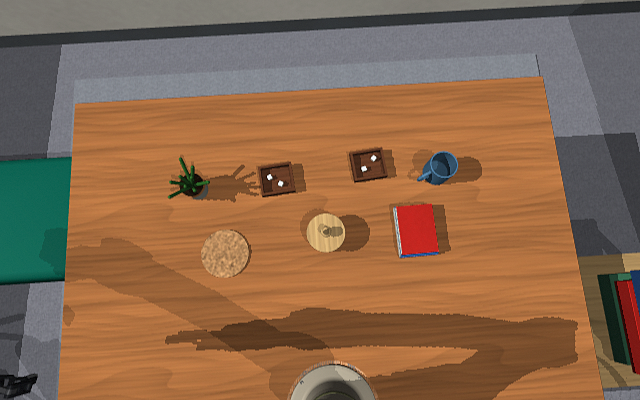

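View pics/scene0.png

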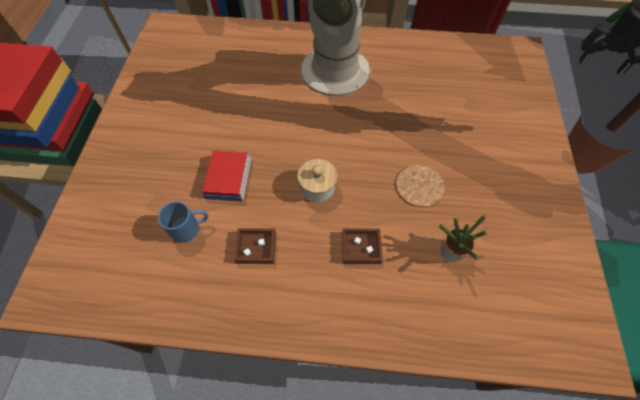

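The top picture shows the lid at about (325,232), the mat at (226,253), and the trays at (277,179) and (368,165). The scene picture shows the lid at (317,177), the mat at (420,186), and the trays at (255,246) and (362,246). Next I'll refine these with colour masks.

```bash
cat > h.py <<'E'
import cv2, numpy as np
def ray(p,uv):
    f=200/np.tan(np.radians(p["fovy"])/2); V=np.array(p["view"]); R=V[:3,:3]
    return -R.T@V[:3,3], R.T@np.array([(uv[0]-p["cx"])/f,(uv[1]-p["cy"])/f,1])
def onplane(p,uv,z):
    c,d=ray(p,uv); return c+d*(z-c[2])/d[2]
def project(p,X):
    f=200/np.tan(np.radians(p["fovy"])/2); c=(np.array(p["view"])@np.append(X,1))[:3]
    return np.array([p["cx"]+f*c[0]/c[2],p["cy"]+f*c[1]/c[2]])
def blob(mask,seed,half,close=3):
    """largest contour in window around seed"""
    m=np.zeros_like(mask); x,y=map(int,seed)
    sl=np.s_[max(y-half,0):y+half,max(x-half,0):x+half]
    m[sl]=mask[sl]; m=cv2.morphologyEx(m,cv2.MORPH_CLOSE,np.ones((close,close)))
    m=cv2.morphologyEx(m,cv2.MORPH_OPEN,np.ones((3,3)))
    cs,_=cv2.findContours(m,cv2.RETR_EXTERNAL,cv2.CHAIN_APPROX_NONE)
    return max(cs,key=cv2.contourArea)
def world(p,c,z): return np.array([onplane(p,q[0],z)[:2] for q in c]).astype(np.float32)
E
python3 - <<'E'
from bench import viewer
from h import *
S={"top":dict(lid=(325,232),mat=(226,253),tl=(277,179),tr=(368,165)),"scene":dict(lid=(317,177),mat=(420,186),tr=(255,246),tl=(362,246))}
for n in S:
    p=viewer.camera_params(n); im=cv2.imread(f"pics/{n}0.png"); hsv=cv2.cvtColor(im,cv2.COLOR_BGR2HSV)
    for k,(x,y) in S[n].items():
        print(n,k,"hsv",np.median(hsv[y-12:y+13,x-12:x+13].reshape(-1,3),0),"table",np.median(hsv[y+40:y+50,x-5:x+5].reshape(-1,3),0),end=" ")
        if k in("lid","mat"): m=((hsv[...,1]<155)&(hsv[...,2]>110)&(hsv[...,1]>60)).astype(np.uint8); z=.066 if k=="lid" else .006
        else: m=(hsv[...,2]<100).astype(np.uint8); z=.028
        c=blob(m,(x,y),34,7); w=world(p,c,z)
        cv2.drawContours(im,[c],-1,(0,255,0),1)
        if k in("lid","mat"):
            (a,b),r=cv2.minEnclosingCircle(w); print("c",a,b,"r",r, "fit",cv2.fitEllipse(w*1000))
        else: print(cv2.minAreaRect(w*1000))
    cv2.imwrite(f"pics/{n}_m.png",cv2.resize(im[120:300,130:480],None,fx=2.2,fy=2.2,interpolation=0))
cv2.imwrite("pics/m.png",np.vstack([cv2.resize(cv2.imread(f"pics/{n}_m.png"),(580,298)) for n in S]))
E
```

```text
top lid hsv [ 18. 117. 207.] table [ 13. 162. 184.] c 0.48092740774154663 -0.01246610563248396 r 0.056074440479278564 fit ((481.0230407714844, -12.058740615844727), (107.30499267578125, 110.12721252441406), 83.71736907958984)
top mat hsv [ 15. 128. 184.] table [ 13. 161. 159.] c 0.4475551247596741 0.2825567424297333 r 0.07228788733482361 fit ((446.72442626953125, 284.2281494140625), (137.1169891357422, 139.6192169189453), 76.7236557006836)
top tl hsv [ 10. 158. 100.] table [ 13. 162. 173.] ((652.0928955078125, 121.78324890136719), (94.14859008789062, 101.71854400634766), 6.037269115447998)
top tr hsv [ 10. 158. 100.] table [ 13. 161. 178.] ((679.267333984375, -153.53140258789062), (94.00727844238281, 102.5614242553711), 6.623842239379883)
scene lid hsv [ 17. 102. 197.] table [ 12. 140. 166.] c 0.4770109951496124 -0.01411210373044014 r 0.1430826038122177 fit ((478.317138671875, -13.698270797729492), (218.7923126220703, 257.4291687011719), 96.26969909667969)
scene mat hsv [ 14. 113. 177.] table [ 12. 140. 174.] c 0.4430966377258301 0.28765663504600525 r 0.15888866782188416 fit ((441.1355285644531, 282.9752197265625), (224.171630859375, 274.63873291015625), 72.63520050048828)
scene tr hsv [ 10. 138. 104.] table [ 12. 140. 173.] ((690.5098266601562, -151.78469848632812), (91.61839294433594, 98.35369873046875), 5.79176664352417)
scene tl hsv [ 10. 137. 101.] table [ 12. 140. 179.] ((662.8373413085938, 120.62326049804688), (91.55328369140625, 99.59880828857422), 5.8043413162231445)
```

View pics/m.png

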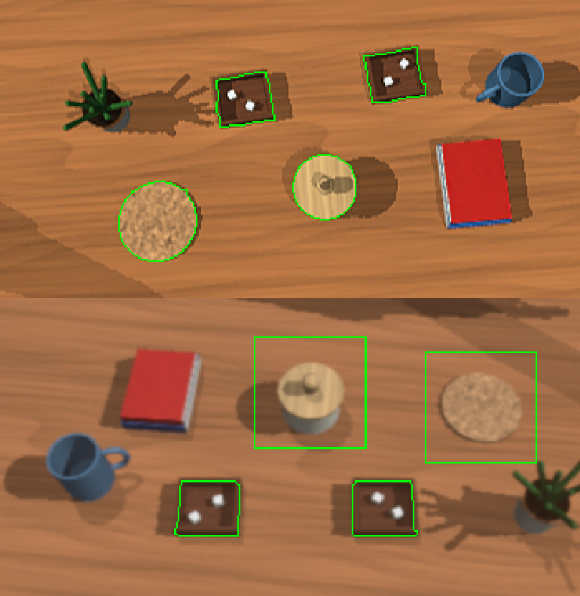

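Masks agree with the given sizes (lid 110 mm, mat 139 mm). The trays are 274–277 mm apart, against 280 mm expected. The visible sides bias each view in opposite x directions, so the midpoint is about (0.671, -0.016) with yaw about 5.8°. I'll move above the lid and look again with the wrist camera, passing the trays on the way.

```bash
cat >> h.py <<'E'
from scipy.spatial.transform import Rotation as Ro
def down(a):  # tool z down, tool y at heading a in world
    y=np.array([np.cos(a),np.sin(a),0]); z=np.array([0,0,-1.]); x=np.cross(y,z)
    return Ro.from_matrix(np.c_[x,y,z]).as_rotvec()
import pickle
def snap(n,name):
    from bench import viewer
    p=viewer.camera_params(n); im=viewer.capture(n)[:,:,::-1].copy(); cv2.imwrite(f"pics/{name}.png",im)
    pickle.dump(p,open(f"pics/{name}.pkl","wb")); return p,im
E
python3 - <<'E'
from bench import r,state,viewer
from h import *
r.goto([0.447,0.284,0.30],down(0.57)); print(state()["time"],state()["q"]); snap("wrist","w_mat")
r.goto([0.60,-0.015,0.40],down(0)); print(state()["time"],state()["q"]); p,_=snap("wrist","w_tr")
for X in ([.671,-.0157,.0],[.657,.122,.028],[.685,-.153,.028],[.481,-.012,.066]): print(project(p,X))
r.goto([0.481,-0.012,0.20],down(0)); print(state()["time"]); snap("wrist","w_lid")
cv2.imwrite("pics/w3.png",np.vstack([np.hstack([cv2.imread(f"pics/{n}.png")[:,:,:] for n in("w_mat","w_tr")]),np.hstack([cv2.imread("pics/w_lid.png"),np.zeros((400,640,3),np.uint8)])])[::1,::1])
im=cv2.imread("pics/w3.png"); cv2.imwrite("pics/w3.png",cv2.resize(im,(800,500),interpolation=cv2.INTER_AREA))
E
```

```text
1.8917 [-0.88432459  0.29072134  0.27122017  1.97533621 -0.09943782  0.88827531
  0.01146639]
3.2583 [-0.45825659  0.32538963  0.53732878  1.70118861 -0.17981018  1.16551397
  0.13054687]
[355.79509823 155.87386501]
[352.98905239  75.4918932 ]
[361.76783293 228.18975032]
[247.81529842 159.359064  ]
4.2333
```

View pics/w3.png

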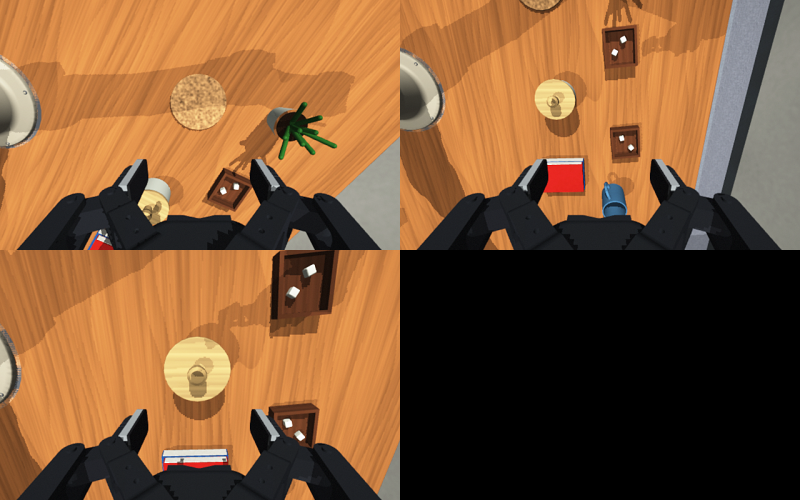

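The wrist views show the mat at about (317,163) in the first frame, the trays at (352,74) and (360,227) in the second, and the lid at (315,190) in the third. These are consistent with the projected estimates. I'll measure them, then grasp.

Run:
```python
from h import *
for n,k,(x,y),z,h in (("w_mat","mat",(317,163),.006,60),("w_lid","lid",(315,190),.066,70),("w_tr","lid",(248,159),.066,45),("w_tr","tl",(352,74),.028,45),("w_tr","tr",(360,227),.028,38)):
    p=pickle.load(open(f"pics/{n}.pkl","rb")); im=cv2.imread(f"pics/{n}.png"); hsv=cv2.cvtColor(im,cv2.COLOR_BGR2HSV)
    print(k,p["fovy"],np.median(hsv[y-9:y+10,x-9:x+10].reshape(-1,3),0),np.median(hsv[y-60:y-50,x-60:x-40].reshape(-1,3),0),end=" ")
    m=(hsv[...,2]<105) if k[0]=="t" else (hsv[...,0]>=(14 if k=="mat" else 17))&(hsv[...,1]<165)&(hsv[...,2]>90)
    c=blob(m.astype(np.uint8),(x,y),h,7); w=world(p,c,z)*1000
    print(cv2.minAreaRect(w) if k[0]=="t" else (cv2.fitEllipse(w),cv2.minEnclosingCircle(w)))
```

```text
mat 70.46186176215335 [ 16. 135. 197.] [ 14. 168. 224.] (((446.5773010253906, 283.5209655761719), (139.58338928222656, 140.85169982910156), 54.37118911743164), ((449.5508117675781, 281.75750732421875), 74.5647964477539))
lid 70.46186176215335 [ 19. 122. 216.] [ 14. 170. 215.] (((479.8973388671875, -12.575470924377441), (107.63204193115234, 108.02340698242188), 2.24579119682312), ((479.91058349609375, -12.604055404663086), 54.61956787109375))
lid 70.46186176215335 [ 19. 122. 216.] [ 14. 170. 220.] (((481.2811584472656, -11.86196517944336), (106.99972534179688, 111.02252197265625), 128.2300567626953), ((482.2624206542969, -11.221171379089355), 56.8935661315918))
tl 70.46186176215335 [ 10. 169. 119.] [ 14. 170. 215.] ((653.1100463867188, 125.97288513183594), (88.78217315673828, 88.55043029785156), 0.4571576416492462)
tr 70.46186176215335 [ 10. 169. 126.] [ 14. 169. 223.] ((680.7070922851562, -149.5125732421875), (88.16871643066406, 102.45291900634766), 5.921117305755615)
```

Lid centre is (0.480, -0.0125) and mat centre (0.4466, 0.2838), agreed across views. Grasping the knob and lifting.

Run:
```python
from bench import r,state,move_gripper
from h import *
L=[0.480,-0.0123]; a=down(0)
move_gripper(0.055)
r.move_straight([*L,0.13],a,velocity=.2)
print(r.move_straight([*L,0.072],velocity=.08,max_force=8)); 
move_gripper(0.0); s=state(); print(s["time"],s["gripper_width"],s["grasp_force"],s["eef_pos"],s["ft_force"])
r.move_straight([*L,0.11],velocity=.06)
s=state(); print(s["time"],s["gripper_width"],s["grasp_force"],s["eef_pos"],s["ft_force"])
r.move_straight([*L,0.17],velocity=.12)
snap("wrist","held_w"); snap("scene","held_s")
cv2.imwrite("pics/held.png",np.hstack([cv2.imread("pics/held_w.png"),cv2.imread("pics/held_s.png")])); cv2.imwrite("pics/held.png",cv2.resize(cv2.imread("pics/held.png"),(800,250),interpolation=cv2.INTER_AREA))
```

```text
False
6.4417 0.02716226561631889 58.4364075679332 [ 0.48022652 -0.01225944  0.07275234] [-1.38334600e+00 -8.91602129e-04  7.87032690e+00]
7.225 0.027263990130697854 59.12731018848717 [ 0.47996547 -0.0121373   0.10999799] [-0.20865449  0.1949778  -1.84016123]
```

View pics/held.png

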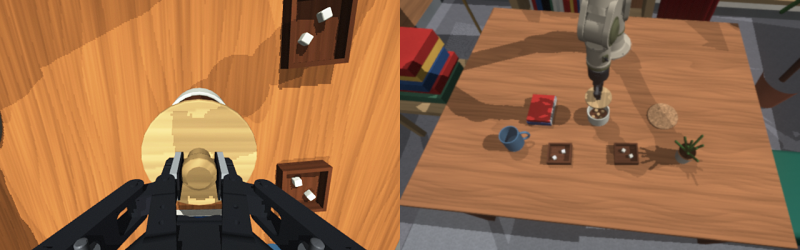

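The lid is held level and clear of the jar, with its edge at u≈227–411 and its top at v≈158 in the full wrist picture. I'll measure its offset from the TCP, then place it.

```bash
cat >> h.py <<'E'
def lidcentre(p,im,z):
    from scipy.optimize import least_squares
    hsv=cv2.cvtColor(im,cv2.COLOR_BGR2HSV)
    m=((hsv[...,0]>=17)&(hsv[...,0]<32)&(hsv[...,1]<175)&(hsv[...,1]>70)&(hsv[...,2]>110)).astype(np.uint8)
    c=blob(m,(319,250),130,5); c=cv2.convexHull(c); c=c[c[:,0,1]<260]; w=world(p,c,z)
    s=least_squares(lambda q:np.hypot(w[:,0]-q[0],w[:,1]-q[1])-q[2],[*w.mean(0),.055],loss="soft_l1",f_scale=.002)
    return s.x
E
python3 - <<'E'
from bench import r,state,move_gripper
from h import *
p=pickle.load(open("pics/held_w.pkl","rb")); l=lidcentre(p,cv2.imread("pics/held_w.png"),.164)
print("held",l)
off=l[:2]-[.480,-.0123]
M=np.array([.4466,.2838])
r.move_straight([*M,0.17],velocity=.2)
s=state(); print(s["eef_pos"],s["time"]); p,im=snap("wrist","overmat"); l=lidcentre(p,im,.164); print("over",l,"off",off,l[:2]-s["eef_pos"][:2])
E
```

```text
held [ 0.4795411  -0.01054928  0.05319875]
[0.44681526 0.28259567 0.17008134] 9.6167
over [0.44616322 0.29002866 0.05234443] off [-0.0004589   0.00175072] [-0.00065204  0.00743298]
```

Run:
```python
from bench import r,state,move_gripper
from h import *
M=[.447,.2815]
r.move_straight([*M,0.06],velocity=.12)
hit=r.move_straight([*M,0.021],velocity=.02,max_force=5); s=state(); print(hit,s["time"],s["eef_pos"],s["ft_force"])
move_gripper(0.055); s=state(); print(s["time"],s["gripper_width"],s["ft_force"])
r.move_straight([*M,0.17],velocity=.12)
r.goto([.60,0.05,.35],down(0)); print(state()["time"])
for n in("top","scene","wrist"):
    p,im=snap(n,"pl_"+n)
    print(n,project(p,[.447,.284,.02]),project(p,[.4805,-.0125,.058]))
a=cv2.imread("pics/pl_top.png")[130:330,150:470];b=cv2.imread("pics/pl_wrist.png")[:,0:640]
cv2.imwrite("pics/pl.png",np.vstack([cv2.resize(a,(480,300)),cv2.resize(b,(480,300),interpolation=cv2.INTER_AREA)]))
```

```text
True 12.2083 [0.44704584 0.28147859 0.02679587] [-0.01037077 -1.20515595  5.83239094]
12.5917 0.055232780692847976 [ 0.04730618 -0.51298785 -0.93043985]
15.1917
top [223.47480747 252.42152457] [325.42082467 232.67776957]
scene [421.04795577 182.39802443] [316.84843502 176.37044036]
wrist [211.35152086  -3.07979597] [244.66183255 204.07476037]
```

View pics/pl.png

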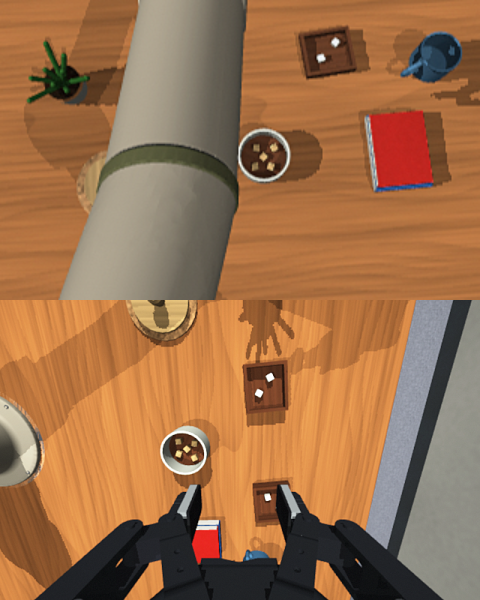

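The lid landed at the predicted height and sits on the mat. The open jar's ring is at about (326,233) in the top picture and (245,203) in the wrist picture. Next I'll measure the jar rim, and the lid from directly over the mat.

Run:
```python
from bench import r,state
from h import *
def jar(p,im,seed):
    hsv=cv2.cvtColor(im,cv2.COLOR_BGR2HSV); m=((hsv[...,1]<60)&(hsv[...,2]>150)).astype(np.uint8)
    c=cv2.convexHull(blob(m,seed,40,5)); w=world(p,c,.058)*1000; return cv2.fitEllipse(w)
for n,s in(("top",(326,233)),("wrist",(245,203))):
    print(n,jar(pickle.load(open(f"pics/pl_{n}.pkl","rb")),cv2.imread(f"pics/pl_{n}.png"),s))
r.goto([.50,-.03,.30],down(0)); print(state()["time"])
p,im=snap("wrist","jar2"); print(jar(p,im,project(p,[.48,-.012,.058])))
p,im=snap("wrist","jar2"); cv2.imwrite("pics/jar2.png",im)
p,im=snap("top","t2"); hsv=cv2.cvtColor(im,cv2.COLOR_BGR2HSV); x=project(p,[.447,.284,.02]).astype(int)
mm=((hsv[...,0]>=14)&(hsv[...,1]<155)&(hsv[...,2]>100)).astype(np.uint8)
cv2.imwrite("pics/lidmat.png",np.hstack([cv2.resize(im[x[1]-35:x[1]+35,x[0]-35:x[0]+35],(400,400),interpolation=cv2.INTER_CUBIC),cv2.resize(snap("scene","s2")[1][145:225,380:460],(400,400),interpolation=cv2.INTER_CUBIC)]))
print(x,project(p,[.447,.284,.02]),project(p,[.447,.284,.006]))
```

```text
top ((493.8681335449219, -56.25951385498047), (8.18957233428955, 15.903146743774414), 104.65415954589844)
wrist ((482.7838134765625, -7.462167739868164), (98.43622589111328, 114.8209228515625), 149.10411071777344)
15.95
((479.5164794921875, -12.707890510559082), (98.78410339355469, 100.48043823242188), 165.51449584960938)
[223 252] [223.47480747 252.42152457] [224.53613099 252.77994698]
```

View pics/lidmat.png

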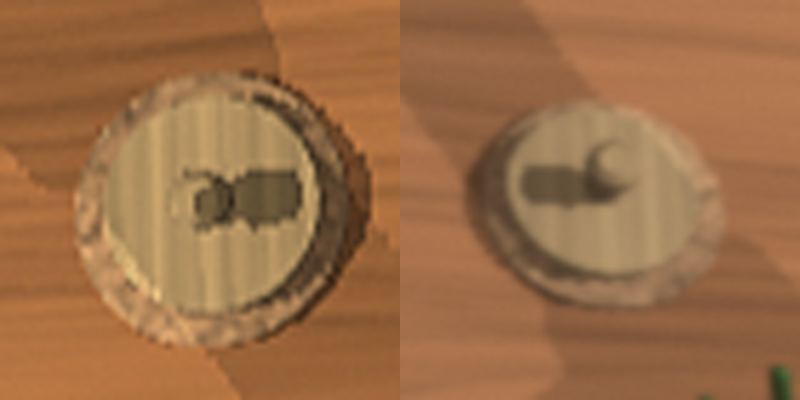

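The lid is seated within about 2–3 mm of the mat's centre, knob up. The jar is at (0.4795, -0.0127). The top and scene views disagree by several mm in x on the trays, so I'll look straight down on each one.

Run:
```python
from bench import r,state
from h import *
R=[]
for k,c in(("tr",(.684,-.153)),("tl",(.657,.123))):
    r.goto([*c,.27],down(0)); p,im=snap("wrist","n_"+k); hsv=cv2.cvtColor(im,cv2.COLOR_BGR2HSV)
    x=project(p,[*c,.028]); cam=ray(p,(0,0))[0]
    for thr in(130,150):
        m=((hsv[...,2]<thr)&(hsv[...,0]<13)).astype(np.uint8); q=cv2.minAreaRect(world(p,blob(m,x,75,9),.028)*1000); print(k,x,cam,thr,q)
cv2.imwrite("pics/n.png",np.vstack([cv2.resize(cv2.imread(f"pics/n_{k}.png"),(480,300),interpolation=cv2.INTER_AREA) for k in("tr","tl")])); print(state()["time"])
```

```text
tr [318.80606273 171.57957817] [ 0.68351687 -0.07385242  0.41176575] 130 ((682.8493041992188, -155.28880310058594), (87.51583862304688, 100.67935180664062), 5.626867771148682)
tr [318.80606273 171.57957817] [ 0.68351687 -0.07385242  0.41176575] 150 ((684.2313232421875, -166.10658264160156), (88.20693969726562, 122.8462142944336), 5.517653942108154)
tl [317.87496301 169.38360854] [0.65722088 0.19972818 0.41240165] 130 ((655.228271484375, 125.83470153808594), (87.67522430419922, 107.90863800048828), 5.53505277633667)
tl [317.87496301 169.38360854] [0.65722088 0.19972818 0.41240165] 150 ((654.7216796875, 134.60739135742188), (88.58536529541016, 170.613037109375), 5.583869457244873)
18.2167
```

View pics/n.png

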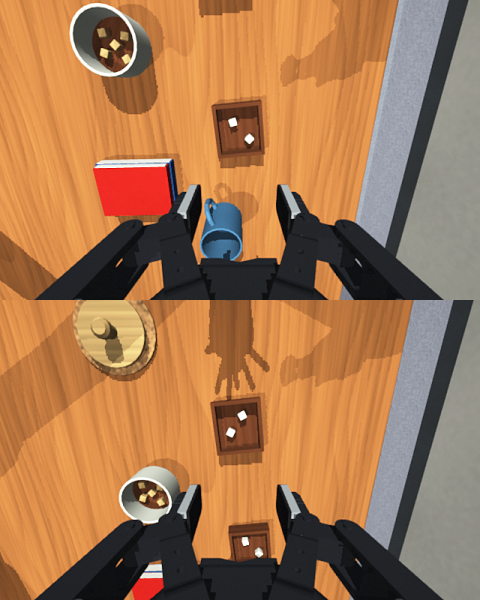

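Looking straight down gives tray centres of about (0.6828, -0.1553) and (0.6552, 0.1227) with yaw 5.6° and spacing 279 mm, so the target is about (0.669, -0.016). Now I'll pinch the jar's far wall, one finger inside and one outside, and slide it.

Run:
```python
from bench import r,state,move_gripper
from h import *
P=[.527,-.0127]; T=[.7170,-.016]
move_gripper(0.04)
r.goto([*P,.16],down(0))
print(r.move_straight([*P,.037],velocity=.08,max_force=6)); f0=state()["ft_force"]
move_gripper(0.0); s=state(); print(s["time"],s["gripper_width"],s["grasp_force"],s["eef_pos"],s["ft_force"]-f0)
z=s["eef_pos"][2]
print(r.move_straight([P[0]+.03,P[1],z],velocity=.03,max_force=20)); s=state(); print(s["eef_pos"],s["ft_force"]-f0)
```

```text
False
21.4833 0.0034615436182077685 59.48978265747428 [ 0.52702589 -0.01277212  0.03731663] [-0.65957043 -0.37002945  5.87270547]
False
[ 0.55547124 -0.01252393  0.03732316] [-4.25008774  0.57909616  5.39447734]
```

Run:
```python
from bench import r,state,move_gripper
from h import *
T=[.7168,-.016,.0372]
print(r.move_straight(T,velocity=.05,max_force=25)); r.sleep(.3); s=state(); print(s["time"],s["eef_pos"],s["ft_force"])
move_gripper(0.04)
r.move_straight([T[0],T[1],.2],velocity=.1)
r.goto([.66,-.05,.33],down(0)); p,im=snap("wrist","e_w")
hsv=cv2.cvtColor(im,cv2.COLOR_BGR2HSV); m=((hsv[...,1]<60)&(hsv[...,2]>150)).astype(np.uint8)
print(cv2.fitEllipse(world(p,cv2.convexHull(blob(m,project(p,[.669,-.016,.058]),40,5)),.058)*1000))
r.goto([.3,.55,.35],down(1.0)); print(state()["time"])
p,im=snap("top","e_t"); hsv=cv2.cvtColor(im,cv2.COLOR_BGR2HSV); m=((hsv[...,1]<60)&(hsv[...,2]>150)).astype(np.uint8)
print(cv2.fitEllipse(world(p,cv2.convexHull(blob(m,project(p,[.669,-.016,.058]),27,5)),.058)*1000))
cv2.imwrite("pics/e.png",np.vstack([cv2.resize(cv2.imread("pics/e_w.png"),(480,300),interpolation=cv2.INTER_AREA),cv2.resize(im[120:300,160:480],(480,270))]))
```

```text
False
26.2833 [ 0.71520131 -0.01604383  0.03738916] [-5.77123503 -0.02656329  7.56288487]
((668.4547119140625, -14.447921752929688), (99.0672836303711, 99.50098419189453), 167.731201171875)
31.6667
((678.5460815429688, -54.79379653930664), (14.925044059753418, 44.5804443359375), 103.39176940917969)
```

View pics/e.png

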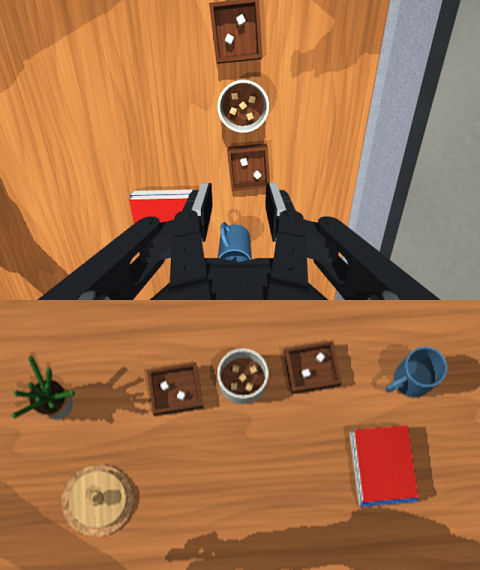

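The jar stands at (0.6685, -0.0145), within 2 mm of the target, with even gaps to both trays. The lid is centred on the mat with its knob up, and nothing else has moved.

```bash
python3 -c "
from bench import ticket; print(ticket.finish_job())"
```

```text
the job is handed in; nothing more can be done
None
```

The job is handed in at about 32 s: the lid sits knob up within about 3 mm of the cork mat's centre, and the open jar stands within about 2 mm of centre between the trays, with nothing else seen to move.

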